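# Put the tester paints away by lid colour and stopper the thinner jug

### The job

Put the painting things away: set the loose blue- and green-lidded paint pots gently, standing upright, into the tray of their own colour beside the pot already there, and put the red-knobbed stopper fully home in the neck of the open jug. The order does not matter. Leave the jug, the yellow-lidded pot and everything else on the bench where they are, and knock nothing over.

Things in the scene. Friction and masses are not known exactly. Their poses are not given: they have to be found in the camera images.
- blue_pot_a: round white plastic paint tester pot, 46 mm diameter (lid 49 mm), 95 mm tall, with a blue screw lid (top 23 mm) and a blue band round its middle, full and closed, about 160 g; origin at the centre of its underside, z up along its axis; loose on the bench, to be put in the blue tray
- blue_pot_b: round white plastic paint tester pot, 46 mm diameter (lid 49 mm), 95 mm tall, with a blue screw lid (top 23 mm) and a blue band round its middle, full and closed, about 160 g; origin at the centre of its underside, z up along its axis; loose on the bench, to be put in the blue tray
- green_pot: round white plastic paint tester pot, 46 mm diameter (lid 49 mm), 95 mm tall, with a green screw lid (top 23 mm) and a green band round its middle, full and closed, about 160 g; origin at the centre of its underside, z up along its axis; loose on the bench, to be put in the green tray
- yellow_pot: round white plastic paint tester pot, 46 mm diameter (lid 49 mm), 95 mm tall, with a yellow screw lid (top 23 mm) and a yellow band round its middle, full and closed, about 160 g; origin at the centre of its underside, z up along its axis; has no tray, stays where it stands
- blue_stored: round white plastic paint tester pot, 46 mm diameter (lid 49 mm), 95 mm tall, with a blue screw lid (top 23 mm) and a blue band round its middle, full and closed, about 160 g; origin at the centre of its underside, z up along its axis; already stands in the blue tray and stays in it
- green_stored: round white plastic paint tester pot, 46 mm diameter (lid 49 mm), 95 mm tall, with a green screw lid (top 23 mm) and a green band round its middle, full and closed, about 160 g; origin at the centre of its underside, z up along its axis; already stands in the green tray and stays in it
- blue_tray: fixed open blue plastic tray, outside 170 mm (its x) by 230 mm (its y) by 45 mm high, walls and floor 5 mm thick; origin at the centre of its underside, z up; one blue-lidded pot already stands near its -y end
- green_tray: fixed open green plastic tray, outside 170 mm (its x) by 230 mm (its y) by 45 mm high, walls and floor 5 mm thick; origin at the centre of its underside, z up; one green-lidded pot already stands near its -y end
- blue_tray_in (a point): centre of the blue tray's inner floor, 5 mm above the bench, axes as the tray
- green_tray_in (a point): centre of the green tray's inner floor, 5 mm above the bench, axes as the tray
- stopper: loose tapered black rubber stopper, 86 mm tall, standing on its narrow end: plug 29 mm diameter at the foot widening to 38 mm at 36 mm up, then a flange 56 mm diameter and 8 mm thick (36 to 44 mm up), then a red cylindrical knob 32 mm diameter, 42 mm tall (44 to 86 mm up) to hold it by; about 70 g; origin at the centre of its narrow underside, z up along its axis
- jug: amber glass thinner jug with a paper label and a red stripe, no cap, 112 mm diameter body up to 105 mm, narrowing to an upright neck of 54 mm outer diameter, rim 185 mm above the bench; 1.4 kg, loose; origin at the centre of its underside. It stays where it stands
- jug_mouth (a point): centre of the jug's rim, 185 mm above its underside; z up along the neck, whose bore is 41 mm diameter and 48 mm deep. Fully home, the stopper's flange rests on the rim and its underside lies 36 mm below this point
- spare_bottle: closed amber bottle with a black cap, 68 mm diameter, 170 mm tall, origin at its underside; bystander
- tape_roll: yellow roll (ring) 100 mm diameter, 36 mm tall, lying flat, origin at its underside; bystander
- filling_knife: spatula-like filling knife lying on the bench, bystander
- screwdriver: screwdriver lying on the bench, bystander
Things that resemble listed ones, but are neither listed nor needed, are in the scene too. What is shaped like the jug but turquoise is not meant.

How it is judged:
By the outcome, as a careful person would: the job done as asked, in the order asked, and still so for the second after the job is handed in, with the robot touching nothing.
It also fails if it takes over 67 s, if anything falls off the work surface, if the arm or the gripper's body presses on something with over 40 N, if the wrist force passes 120 N, or if a joint passes its speed limit or range.

### The arm

A 6-joint arm with a two-finger parallel gripper is mounted at the origin on the work surface. World frame = base frame: x ahead of the robot, y to its left, z up, the work surface at z = 0. Lengths are in mm, angles in rad, forces in N, time in s.
With the tool pointing down it reaches from about 350 to 875 mm from the base axis. Payload 4.2 kg.
Tool frame: the origin (TCP) lies at the very end of the fingers, on their centre line; the grasp point (between the pads) lies 19 mm behind it; z points along the fingers, y is the line along which they close (so a half turn about z gives the same grasp; the last joint's range is limited). The gripper opens to 85 mm and grips with 20 to 120 N. Pads are 22 mm wide; open, the fingers measure 114 mm over their backs; the gripper's body (76 mm by 85 mm) begins 54 mm behind the grasp point. The pads swing forward as they close: fully open they stand 13 mm farther back than shut.
Start: joints at [-1.045, 0.385, 0.008, 0, -1.194, -0.259], TCP at [164.795, -602.861, 231.312] pointing down, gripper open.
Joint ranges: [-3.14, 3.14], [-1.21, 2.06], [-1.07, 1.41], [-3.16, 2.05], [-2.99, -0.16], [-3.1, 3.1]. Speed limits (rad/s): [2.79, 2.79, 3.14, 3.14, 3.14, 3.14].

### API

Orientations are given as a unit quaternion [x, y, z, w].
In Python, from bench import monitor, get_image, camera_info, job_done gives the robot as it stands.
- The arm moves only by the tool send_rows, never from a script. Its argument "series" is a list of rows, each a list of 3 entries, a list of its own where there are three numbers: the shift along the tool's x, y, z in mm, then the turn, a rotation vector about the tool's x, y, z in rad, then the finger opening in mm, from 0 to 85.4. A call has 1 to 8 rows; each row shifts and turns the commanded pose from where the row before left it, along the tool's axes as they then stand; what a row does not reach is not made up. A row lasts 1/10 s, in which the tool goes at most 50 mm and 8.59 degrees, less where a joint would pass 70% of its speed; a pose out of reach is approached as far as the arm can. A call with a gripper value outside its range is refused whole. The fingers move at their own pace and stop on an object; the grip force is fixed at half the most. Time passes only in rows, so rows that do not move let the fingers close. It gives the time, the measured TCP pose, the force, the opening and the grip force at its end, in the units of the state.
- monitor.read_state(): the state, without advancing time (a new reading comes with each control period).
- get_image(name): name is "scene" or "top"; returns the picture (480x640x3 uint8, red, green, blue); there is no depth.
- camera_info(name): a dict with "intrinsics" (3x3 intrinsics, pixels), "dist_coeffs" ([k1, k2, p1, p2, k3] as OpenCV has them; the pictures are not rectified), "R" (3x3) and "t" (3): a world point X has camera coordinates R X + t. Camera axes: x right, y down, z forward; pixel columns grow to the right and rows downward; lengths in mm; the calibration is good to about 2 mm. A picture is of the moment at which its call begins. camera_info takes no time and is no camera call.
- job_done(): hands the job in; it is judged then, once.
The state is a dict: "clock": time; "joints": joint angles; "joint_vel": joint speeds; "joint_efforts": joint torques, N m; "position": TCP position; "ee_rot": TCP orientation; "contact_force": force on the tool from outside, world axes, zero at the start; "wrist_torque": the same for the moment, N m; "gripper_width": finger opening in mm; "grasp_force": force on a finger pad.
Only numpy, scipy, OpenCV 4.12 (cv2) and the standard library are available. Lean on these libraries where they do the work, as an engineer would, in place of code of your own. Each camera call takes 0.05 s, during which the arm holds its last target. There are 200 camera calls.

## Working session

There is one attempt and no reset: what is moved stays moved. The work goes in short steps, Python scripts to look and compute and a tool call to move; the robot and the scene stay as the last step left them, time stands still between calls to the robot, and variables do not carry over. Pictures are saved under pics/ and viewed, at most 10 in all, crops included, and the job is handed in when it is done.

Besides the shell and the picture viewer there is one more tool, called as name(argument=value, ...), one argument or row to a line, values as JSON. send_rows: Moves the arm, as the interface text tells. Its arguments: {"type":"object","properties":{"series":{"type":"array"}},"required":["series"]}

```bash
mkdir -p pics; python3 - <<'E'
from bench import monitor,get_image,camera_info
import cv2
for n in("scene","top"):
    cv2.imwrite(f"pics/{n}0.png",get_image(n)[:,:,::-1]); print(n,camera_info(n))
print(monitor.read_state())
E
```

```text
scene {'intrinsics': array([[473.37512988,   0.        , 323.4417105 ],
       [  0.        , 473.37512988, 248.12395937],
       [  0.        ,   0.        ,   1.        ]]), 'dist_coeffs': array([0.01359377, 0.        , 0.        , 0.        , 0.        ]), 'R': array([[-0.84861588,  0.5288764 , -0.01186714],
       [ 0.30937596,  0.47796703, -0.82209125],
       [-0.42911256, -0.7013111 , -0.56923206]]), 't': array([ 451.45619892,  -16.71510743, 1325.02712291])}
top {'intrinsics': array([[612.25632943,   0.        , 316.12764213],
       [  0.        , 612.25632943, 243.85312632],
       [  0.        ,   0.        ,   1.        ]]), 'dist_coeffs': array([-0.15299019,  0.        ,  0.        ,  0.        ,  0.        ]), 'R': array([[-0.01137665, -0.99974232,  0.01964336],
       [-0.99885799,  0.01045056, -0.04662082],
       [ 0.04640352, -0.02015132, -0.9987195 ]]), 't': array([ -57.2634238 ,  502.03615815, 1471.77188319])}
{'clock': 0.1, 'joints': array([-1.04541950e+00,  3.85495297e-01,  6.76005747e-03, -4.17067086e-04,
       -1.19402362e+00, -2.58577991e-01]), 'joint_vel': array([ 0.00101177, -0.00160894,  0.00138779,  0.00244648,  0.0010237 ,
        0.00053337]), 'joint_efforts': array([-6.08446226e-04, -3.93319881e+01,  1.88929367e+01,  4.19798300e+00,
       -2.61619258e-03,  9.91402885e-06]), 'position': array([ 164.63649424, -602.38047673,  230.32325442]), 'ee_rot': array([-1.32927822e-01,  9.91125216e-01,  9.80889064e-04, -1.95729983e-04]), 'contact_force': array([ 0.03949545, -0.21832255,  0.15444581]), 'wrist_torque': array([ 0.03386767,  0.0015335 , -0.07144726]), 'grasp_force': 0.0, 'gripper_width': 85.46563545314679}
```

View pics/scene0.png

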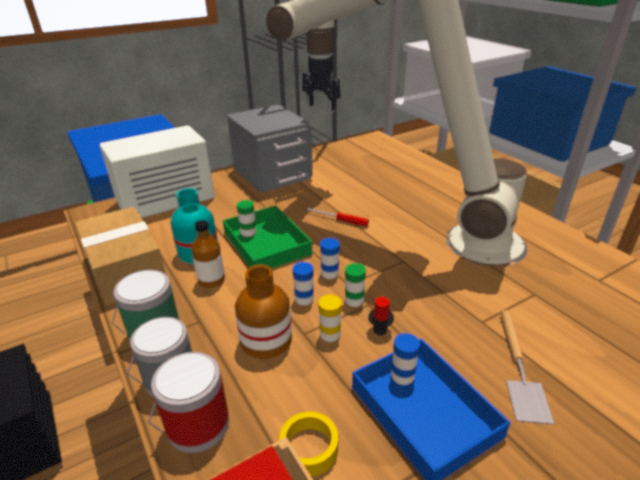

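View pics/top0.png

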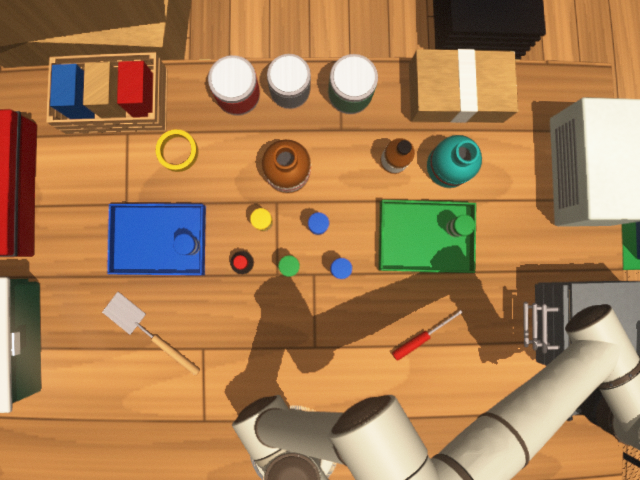

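The top view shows loose pots at blue (318,223) and (341,268), green (289,265) and yellow (260,218). The stopper is at (240,262) and the amber jug's mouth is near (285,157). The stored pots are at blue (185,243) and green (463,224). The turquoise jug (455,160) is the wrong colour, and the small capped amber bottle (398,153) is the spare. The open amber jug at (285,160) is the one meant. I'll measure and confirm in a crop.

```bash
cat > h.py <<'E'
import cv2,numpy as np
from bench import monitor,get_image,camera_info
from scipy.optimize import least_squares
CI={n:camera_info(n) for n in("scene","top")}
def proj(n,P):
    c=CI[n]; return cv2.projectPoints(np.float64(P).reshape(-1,1,3),cv2.Rodrigues(c["R"])[0],c["t"],c["intrinsics"],c["dist_coeffs"])[0][:,0]
def pix(n,uv,z):
    return least_squares(lambda p:(proj(n,[[p[0],p[1],z]])-uv).ravel(),[600,0]).x
def cyl(x,y,r,z0,z1):
    a=np.linspace(0,2*np.pi,60,endpoint=False)
    return np.array([[x+r*np.cos(t),y+r*np.sin(t),z] for z in(z0,z1) for t in a])
def cent(n,x,y,r,z0,z1):
    h=cv2.convexHull(proj(n,cyl(x,y,r,z0,z1)).astype(np.float32)); m=cv2.moments(h)
    return np.array([m['m10']/m['m00'],m['m01']/m['m00']]),m['m00']
HUE={'blue':(105,125),'green':(50,75),'yellow':(22,33),'red':(-6,6)}
def blob(im,col,guess,R=22):
    hsv=cv2.cvtColor(im,cv2.COLOR_RGB2HSV).astype(int); h=hsv[...,0]; h=np.where(h>170,h-180,h)
    lo,hi=HUE[col]; m=((h>=lo)&(h<=hi)&(hsv[...,1]>120)&(hsv[...,2]>50)).astype(np.uint8)
    n,l,s,c=cv2.connectedComponentsWithStats(m)
    k=[i for i in range(1,n) if s[i,4]>25]; i=min(k,key=lambda i:np.hypot(*(c[i]-guess)))
    return c[i],s[i,4]
def locate(n,im,col,guess,r,z0,z1):
    c,a=blob(im,col,guess)
    p=least_squares(lambda p:cent(n,p[0],p[1],r,z0,z1)[0]-c,pix(n,guess,z1)).x
    return p.round(1),a,round(cent(n,*p,r,z0,z1)[1])
E
cat > m.py <<'E'
from h import *
t=get_image("top");s=get_image("scene")
L=dict(blueA=('blue',(318,223),(303,270)),blueB=('blue',(341,268),(330,244)),green=('green',(289,265),(355,270)),yellow=('yellow',(260,218),(330,303)),stopper=('red',(240,262),(382,307)),)
for k,(c,g,gs) in L.items():
    a=(24.5,72,95) if k!='stopper' else (16,44,86)
    print(k,locate("top",t,c,g,*a),locate("scene",s,c,gs,*a))
for k,g in dict(bst=(185,243),gst=(463,224)).items(): print(k,pix("top",g,95))
for k,g in dict(bt=[(109,204),(204,204),(204,275),(109,275)],gt=[(380,199),(476,201),(474,272),(379,271)]).items(): print(k,[pix("top",q,45).round() for q in g])
print('jug',pix("top",(285,157),185),pix("scene",(259,272),185))
A=cv2.resize(t[125:285,215:375],None,fx=3.75,fy=3.75,interpolation=cv2.INTER_CUBIC)[:,:,::-1]
cv2.imwrite("pics/c1.png",A)
E
python3 m.py
```

```text
blueA (array([546.4, -65.9]), np.int32(325), 369) (array([549. , -55.2]), np.int32(304), 393)
blueB (array([ 441.8, -117.2]), np.int32(325), 367) (array([ 440.3, -117.9]), np.int32(274), 326)
green (array([448.7,   1.4]), np.int32(326), 362) (array([450.5,   9.1]), np.int32(303), 396)
yellow (array([557.7,  66.5]), np.int32(339), 375) (array([558.6,  68.5]), np.int32(420), 483)
stopper (array([458.5, 116.6]), np.int32(202), 173) (array([470.9, 133.2]), np.int32(348), 355)
bst [502.6469979  239.93959548]
gst [ 540.15705925 -403.02332963]
bt [array([601., 435.]), array([598., 204.]), array([429., 204.]), array([430., 435.])]
gt [array([ 606., -216.]), array([ 600., -450.]), array([ 428., -441.]), array([ 434., -211.])]
jug [681.95233685   5.88460474] [682.4355778    8.58938235]
```

View pics/c1.png

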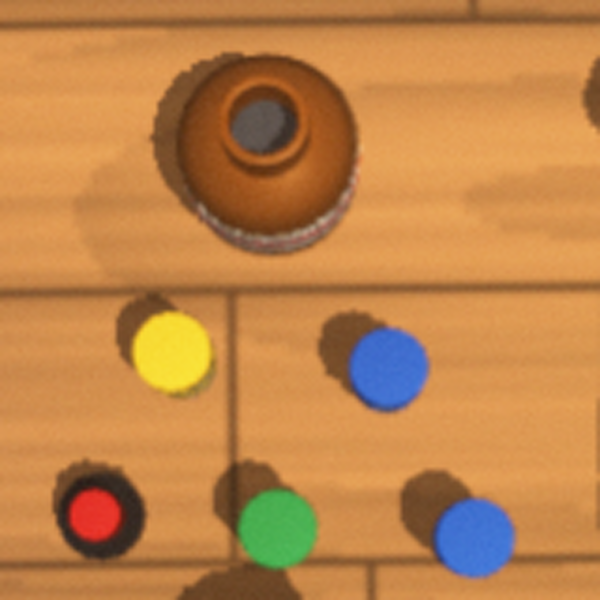

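The crop confirms the amber jug is open, with its rim centre at about (285,157). The stopper's red knob sits on a black flange, and the four pots are clear. Two of the scene estimates disagree with top, so I'll overlay the top estimates on both views.

```bash
python3 - <<'E'
from h import *
t=get_image("top");s=get_image("scene")
O=[(546.4,-65.9,24.5,72,95),(441.8,-117.2,24.5,72,95),(448.7,1.4,24.5,72,95),(557.7,66.5,24.5,72,95),(458.5,116.6,16,44,86),(682,6,27,184,185),(682,6,20.5,184,185),(458.5,116.6,28,36,44)]
out=[]
for n,im,(x0,y0,w,h),f in(("top",t,(220,130,140,155),3.7),("scene",s,(225,225,185,130),4.3)):
    A=cv2.resize(im[y0:y0+h,x0:x0+w],None,fx=f,fy=f,interpolation=cv2.INTER_CUBIC)[:,:,::-1].copy()
    for o in O:
        hl=cv2.convexHull(proj(n,cyl(*o)).astype(np.float32))[:,0]
        cv2.polylines(A,[np.int32(((hl-[x0,y0]+.5)*f)).reshape(-1,1,2)],True,(255,0,255),1)
    cv2.imwrite(f"pics/o_{n}.png",A)
E
```

```text
(no output)
```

View pics/o_scene.png

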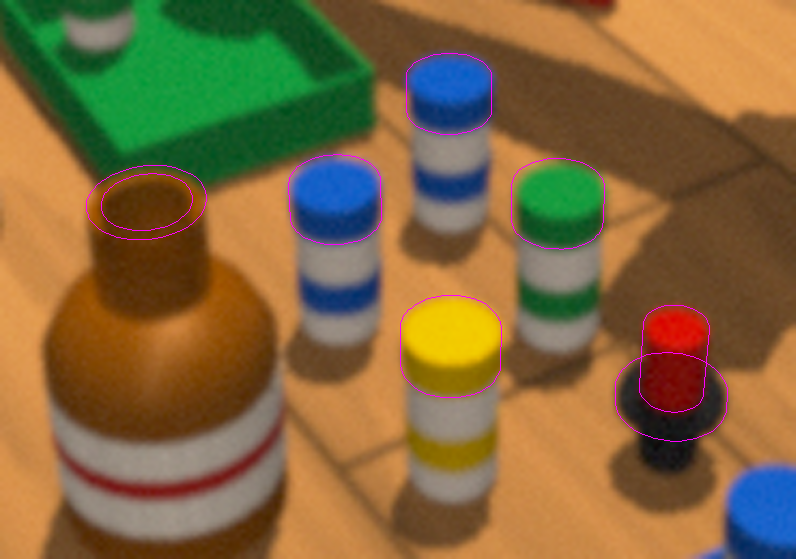

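View pics/o_top.png

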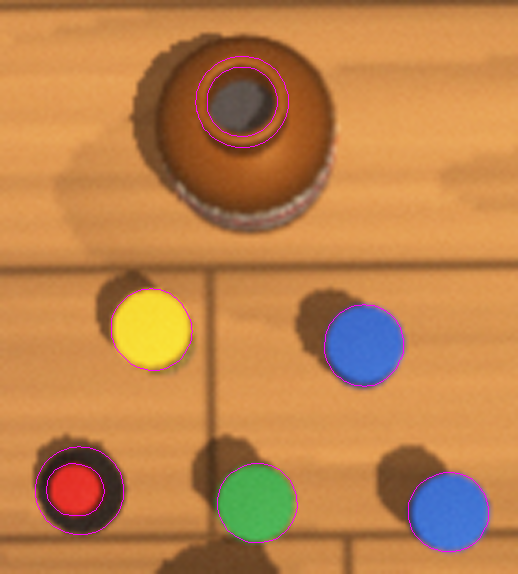

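The overlays match both views to about 2 mm, so the top estimates hold. I'll start with the green pot at (449,1), keeping the yaw as it is.

send_rows(
  series=[
    [[-27,32,0],[0,0,0],85],
    [[-27,32,0],[0,0,0],85],
    [[-27,32,0],[0,0,0],85],
    [[-27,32,0],[0,0,0],85],
    [[-27,32,0],[0,0,0],85],
    [[-27,32,0],[0,0,0],85],
    [[-27,32,0],[0,0,0],85],
    [[-27,32,0],[0,0,0],85],
  ],
)

```text
clock: 1.1
position: [306.0, -297.4, 231.5]
ee_rot: [-0.133, 0.991, -0.0, 0.0]
contact_force: [0.8, 0.2, 0.6]
gripper_width: 84.8
grasp_force: 0.0
```

send_rows(
  series=[
    [[-27,32,0],[0,0,0],85],
    [[-27,32,0],[0,0,0],85],
    [[-27,32,0],[0,0,0],85],
    [[-27,32,0],[0,0,0],85],
    [[-27,32,0],[0,0,0],85],
    [[-27,31,0],[0,0,0],85],
    [[-27,31,0],[0,0,0],85],
    [[-27,30,0],[0,0,0],85],
  ],
)

```text
clock: 1.9
position: [447.9, 2.9, 231.6]
ee_rot: [-0.133, 0.991, 0.0, 0.0]
contact_force: [1.5, 0.2, -0.4]
gripper_width: 84.9
grasp_force: 0.0
```

```bash
cat > go.py <<'E'
import sys,numpy as np
from scipy.spatial.transform import Rotation as R
from bench import monitor
s=monitor.read_state(); r=R.from_quat(s["ee_rot"]); p=s["position"]
print("t",s["clock"],"pos",p.round(1),"w",round(s["gripper_width"],1),"F",s["contact_force"].round(1),"down",r.as_matrix()[:,2].round(4))
for a in sys.argv[1:]:
    q=np.array(eval(a),float); print(a,r.inv().apply(q-p).round(1),round(float(np.linalg.norm(q-p)))); p=q
E
python3 go.py 448.7,1.4,130 448.7,1.4,60
```

```text
t 1.9 pos [447.9   2.9 231.6] w 84.9 F [ 1.5  0.2 -0.4] down [ 8.e-04  3.e-04 -1.e+00]
448.7,1.4,130 [ -0.2  -1.6 101.6] 102
448.7,1.4,60 [ 0.1 -0.  70. ] 70
```

send_rows(
  series=[
    [[0,-1,35],[0,0,0],85],
    [[0,-1,35],[0,0,0],85],
    [[0,0,35],[0,0,0],85],
    [[0,0,30],[0,0,0],85],
    [[0,0,20],[0,0,0],85],
    [[0,0,15],[0,0,0],85],
    [[0,0,0],[0,0,0],85],
    [[0,0,0],[0,0,0],85],
  ],
)

```text
clock: 2.7
position: [448.5, -0.8, 61.6]
ee_rot: [-0.133, 0.991, -0.0, 0.0]
contact_force: [-0.2, 0.5, 0.6]
gripper_width: 84.7
grasp_force: 0.0
```

```bash
python3 go.py 448.7,1.4,60
```

```text
t 2.7 pos [448.5  -0.8  61.6] w 84.7 F [-0.2  0.5  0.6] down [ 2.e-04 -2.e-04 -1.e+00]
448.7,1.4,60 [-0.8  2.1  1.6] 3
```

send_rows(
  series=[
    [[0,2,1],[0,0,0],85],
    [[0,0,0],[0,0,0],45],
    [[0,0,0],[0,0,0],40],
    [[0,0,0],[0,0,0],40],
    [[0,0,0],[0,0,0],40],
    [[0,0,0],[0,0,0],40],
    [[0,0,0],[0,0,0],40],
  ],
)

```text
clock: 3.4
position: [448.2, 1.3, 61.2]
ee_rot: [-0.133, 0.991, 0.0, 0.001]
contact_force: [-0.9, 1.5, 5.4]
gripper_width: 47.7
grasp_force: 61.1
```

```bash
python3 go.py 448.7,1.4,180 510,-305,180 510,-305,66
```

```text
t 3.4 pos [448.2   1.3  61.2] w 47.7 F [-0.9  1.5  5.4] down [ 1.6e-03  5.0e-04 -1.0e+00]
448.7,1.4,180 [-7.000e-01 -1.000e-01 -1.188e+02] 119
510,-305,180 [  21.8 -311.7   -0. ] 312
510,-305,66 [  0.2  -0.  114. ] 114
```

send_rows(
  series=[
    [[0,0,-15],[0,0,0],40],
    [[0,0,-35],[0,0,0],40],
    [[0,0,-40],[0,0,0],40],
    [[0,0,-35],[0,0,0],40],
    [[2,-25,-5],[0,0,0],40],
    [[3,-35,0],[0,0,0],40],
    [[3,-40,0],[0,0,0],40],
    [[3,-40,0],[0,0,0],40],
  ],
)

```text
clock: 4.2
position: [473.5, -138.0, 190.1]
ee_rot: [-0.133, 0.991, 0.0, -0.0]
contact_force: [0.5, 0.9, -0.4]
gripper_width: 48.1
grasp_force: 62.1
```

send_rows(
  series=[
    [[3,-40,0],[0,0,0],40],
    [[3,-40,0],[0,0,0],40],
    [[3,-40,0],[0,0,0],40],
    [[2,-30,0],[0,0,0],40],
    [[0,-20,0],[0,0,0],40],
    [[0,0,0],[0,0,0],40],
    [[0,0,30],[0,0,0],40],
    [[0,0,30],[0,0,0],40],
  ],
)

```text
clock: 5.0
position: [508.1, -303.4, 130.0]
ee_rot: [-0.133, 0.991, -0.0, 0.001]
contact_force: [-0.2, 0.3, -1.7]
gripper_width: 47.7
grasp_force: 62.3
```

```bash
python3 go.py 510,-305,66
```

```text
t 5.0 pos [ 508.1 -303.4  130. ] w 47.7 F [-0.2  0.3 -1.7] down [ 1.7e-03  1.0e-04 -1.0e+00]
510,-305,66 [-1.3 -2.  64. ] 64
```

send_rows(
  series=[
    [[0,0,25],[0,0,0],40],
    [[0,0,20],[0,0,0],40],
    [[0,0,8],[0,0,0],40],
    [[0,0,4],[0,0,0],40],
    [[0,0,3],[0,0,0],40],
    [[0,0,1],[0,0,0],40],
    [[0,0,0],[0,0,0],40],
  ],
)

```text
clock: 5.7
position: [508.5, -303.9, 70.1]
ee_rot: [-0.133, 0.991, -0.0, 0.001]
contact_force: [-0.4, 0.3, -1.2]
gripper_width: 47.9
grasp_force: 62.3
```

send_rows(
  series=[
    [[0,0,2],[0,0,0],40],
    [[0,0,1],[0,0,0],40],
    [[0,0,0],[0,0,0],40],
  ],
)

```text
clock: 6.0
position: [508.1, -303.8, 66.4]
ee_rot: [-0.133, 0.991, -0.0, 0.0]
contact_force: [-0.5, -1.0, -2.1]
gripper_width: 47.4
grasp_force: 62.3
```

send_rows(
  series=[
    [[0,0,1],[0,0,0],40],
    [[0,0,0],[0,0,0],40],
  ],
)

```text
clock: 6.2
position: [508.4, -303.8, 66.2]
ee_rot: [-0.133, 0.991, -0.0, 0.0]
contact_force: [-0.9, 2.0, 4.8]
gripper_width: 47.6
grasp_force: 62.8
```

Light contact with the tray floor. I'll release and rise, then go to blueB (441.8,-117.2).

send_rows(
  series=[
    [[0,0,0],[0,0,0],54],
    [[0,0,0],[0,0,0],65],
    [[0,0,0],[0,0,0],80],
    [[0,0,-10],[0,0,0],80],
    [[0,0,-30],[0,0,0],85],
    [[0,0,-35],[0,0,0],85],
    [[0,0,-20],[0,0,0],85],
    [[0,0,0],[0,0,0],85],
  ],
)

```text
clock: 7.0
position: [510.3, -304.7, 165.0]
ee_rot: [-0.133, 0.991, -0.002, 0.004]
contact_force: [0.6, -0.1, 1.5]
gripper_width: 84.9
grasp_force: 0.0
```

```bash
python3 go.py 441.8,-117.2,160 441.8,-117.2,60
```

```text
t 7.0 pos [ 510.3 -304.7  165. ] w 84.9 F [ 0.6 -0.1  1.5] down [ 0.0081 -0.0034 -1.    ]
441.8,-117.2,160 [ 16.5 199.    3.8] 200
441.8,-117.2,60 [  0.7   0.5 100. ] 100
```

send_rows(
  series=[
    [[3,35,0],[0,0,0],85],
    [[3,35,0],[0,0,0],85],
    [[3,35,0],[0,0,0],85],
    [[3,35,0],[0,0,0],85],
    [[3,35,0],[0,0,0],85],
    [[2,24,0],[0,0,0],85],
    [[0,0,30],[0,0,0],85],
    [[0,0,0],[0,0,0],85],
  ],
)

```text
clock: 7.8
position: [436.1, -115.6, 127.7]
ee_rot: [-0.133, 0.991, 0.001, -0.004]
contact_force: [-1.2, -0.4, -0.7]
gripper_width: 85.2
grasp_force: 0.0
```

```bash
python3 go.py 441.8,-117.2,60
```

```text
t 7.8 pos [ 436.1 -115.6  127.7] w 85.2 F [-1.2 -0.4 -0.7] down [-7.4e-03  4.0e-04 -1.0e+00]
441.8,-117.2,60 [-5.5 -3.2 67.6] 68
```

send_rows(
  series=[
    [[-2,-2,15],[0,0,0],85],
    [[0,0,0],[0,0,0],85],
    [[0,0,0],[0,0,0],85],
  ],
)

```text
clock: 8.1
position: [441.8, -118.1, 115.7]
ee_rot: [-0.133, 0.991, -0.0, -0.0]
contact_force: [-0.3, -0.1, 0.8]
gripper_width: 84.9
grasp_force: 0.0
```

```bash
python3 go.py 441.8,-117.2,60
```

```text
t 8.1 pos [ 441.8 -118.1  115.7] w 84.9 F [-0.3 -0.1  0.8] down [-6.e-04 -3.e-04 -1.e+00]
441.8,-117.2,60 [-0.2  0.9 55.7] 56
```

send_rows(
  series=[
    [[0,1,25],[0,0,0],85],
    [[0,0,20],[0,0,0],85],
    [[0,0,10],[0,0,0],85],
    [[0,0,0],[0,0,0],45],
    [[0,0,0],[0,0,0],40],
    [[0,0,0],[0,0,0],40],
    [[0,0,0],[0,0,0],40],
    [[0,0,0],[0,0,0],40],
  ],
)

```text
clock: 8.9
position: [442.5, -116.7, 61.6]
ee_rot: [-0.133, 0.991, -0.0, 0.001]
contact_force: [-1.1, 0.7, 5.8]
gripper_width: 47.8
grasp_force: 61.6
```

```bash
python3 go.py 441.8,-117.2,180 470,325,180 470,325,66
```

```text
t 8.9 pos [ 442.5 -116.7   61.6] w 47.8 F [-1.1  0.7  5.8] down [ 2.7e-03 -2.0e-04 -1.0e+00]
441.8,-117.2,180 [   0.4   -0.4 -118.4] 118
470,325,180 [-144.  419.   -0.] 443
470,325,66 [3.00e-01 1.00e-01 1.14e+02] 114
```

send_rows(
  series=[
    [[0,0,-15],[0,0,0],40],
    [[0,0,-35],[0,0,0],40],
    [[0,0,-40],[0,0,0],40],
    [[0,0,-30],[0,0,0],40],
    [[-6,20,-5],[0,0,0],40],
    [[-12,35,0],[0,0,0],40],
    [[-12,35,0],[0,0,0],40],
    [[-12,35,0],[0,0,0],40],
  ],
)

```text
clock: 9.7
position: [448.4, 16.1, 185.4]
ee_rot: [-0.133, 0.991, 0.0, 0.0]
contact_force: [0.5, -1.0, -1.8]
gripper_width: 47.7
grasp_force: 62.2
```

send_rows(
  series=[
    [[-12,35,0],[0,0,0],40],
    [[-12,35,0],[0,0,0],40],
    [[-12,35,0],[0,0,0],40],
    [[-12,35,0],[0,0,0],40],
    [[-12,35,0],[0,0,0],40],
    [[-12,35,0],[0,0,0],40],
    [[-12,35,0],[0,0,0],40],
    [[-12,34,0],[0,0,0],40],
  ],
)

```text
clock: 10.5
position: [467.4, 310.7, 185.0]
ee_rot: [-0.133, 0.991, -0.0, -0.0]
contact_force: [1.1, 0.1, -1.7]
gripper_width: 47.6
grasp_force: 62.2
```

send_rows(
  series=[
    [[-6,15,0],[0,0,0],40],
    [[0,0,10],[0,0,0],40],
    [[0,0,25],[0,0,0],40],
    [[0,0,20],[0,0,0],40],
    [[0,0,0],[0,0,0],40],
    [[0,0,0],[0,0,0],40],
  ],
)

```text
clock: 11.1
position: [469.9, 324.3, 130.2]
ee_rot: [-0.133, 0.991, -0.001, -0.0]
contact_force: [0.7, -0.0, -1.0]
gripper_width: 47.4
grasp_force: 62.3
```

```bash
python3 go.py  470,325,66
```

```text
t 11.1 pos [469.9 324.3 130.2] w 47.4 F [ 0.7 -0.  -1. ] down [-6.0e-04 -1.2e-03 -1.0e+00]
470,325,66 [-0.4  0.7 64.2] 64
```

send_rows(
  series=[
    [[0,0,25],[0,0,0],40],
    [[0,0,20],[0,0,0],40],
    [[0,0,9],[0,0,0],40],
    [[0,0,4],[0,0,0],40],
    [[0,0,3],[0,0,0],40],
    [[0,0,1],[0,0,0],40],
    [[0,0,1],[0,0,0],40],
    [[0,0,0],[0,0,0],40],
  ],
)

```text
clock: 11.9
position: [470.1, 325.7, 67.8]
ee_rot: [-0.133, 0.991, 0.0, 0.0]
contact_force: [0.5, 0.9, -2.0]
gripper_width: 48.0
grasp_force: 62.3
```

send_rows(
  series=[
    [[0,0,1],[0,0,0],40],
    [[0,0,0],[0,0,0],40],
  ],
)

```text
clock: 12.1
position: [470.1, 325.7, 66.7]
ee_rot: [-0.133, 0.991, 0.0, 0.0]
contact_force: [0.1, -0.1, 0.3]
gripper_width: 47.4
grasp_force: 62.5
```

send_rows(
  series=[
    [[0,0,0],[0,0,0],54],
    [[0,0,0],[0,0,0],65],
    [[0,0,0],[0,0,0],80],
    [[0,0,-10],[0,0,0],80],
    [[0,0,-30],[0,0,0],85],
    [[0,0,-35],[0,0,0],85],
    [[0,0,-25],[0,0,0],85],
    [[2,-25,-5],[0,0,0],85],
  ],
)

```text
clock: 12.9
position: [476.4, 303.9, 176.1]
ee_rot: [-0.135, 0.991, 0.003, 0.004]
contact_force: [1.0, 1.0, -0.4]
gripper_width: 85.0
grasp_force: 0.0
```

send_rows(
  series=[
    [[3,-40,0],[0,0,0],85],
    [[3,-40,0],[0,0,0],85],
    [[3,-40,0],[0,0,0],85],
    [[3,-40,0],[0,0,0],85],
    [[3,-40,0],[0,0,0],85],
    [[3,-40,0],[0,0,0],85],
    [[3,-40,0],[0,0,0],85],
    [[3,-40,0],[0,0,0],85],
  ],
)

```text
clock: 13.7
position: [536.0, -15.8, 172.4]
ee_rot: [-0.133, 0.991, -0.0, 0.001]
contact_force: [0.4, 0.3, -1.0]
gripper_width: 85.3
grasp_force: 0.0
```

send_rows(
  series=[
    [[3,-35,0],[0,0,0],85],
    [[1,-17,0],[0,0,0],85],
    [[0,0,30],[0,0,0],85],
    [[0,0,20],[0,0,0],85],
    [[0,0,0],[0,0,0],85],
    [[0,0,0],[0,0,0],85],
  ],
)

```text
clock: 14.3
position: [546.1, -65.5, 122.2]
ee_rot: [-0.133, 0.991, -0.0, 0.0]
contact_force: [0.9, 0.3, 0.6]
gripper_width: 85.0
grasp_force: 0.0
```

```bash
python3 go.py 546.4,-65.9,60
```

```text
t 14.3 pos [546.1 -65.5 122.2] w 85.0 F [0.9 0.3 0.6] down [ 7.e-04 -5.e-04 -1.e+00]
546.4,-65.9,60 [-0.2 -0.4 62.2] 62
```

send_rows(
  series=[
    [[0,0,27],[0,0,0],85],
    [[0,0,24],[0,0,0],85],
    [[0,0,11],[0,0,0],85],
    [[0,0,0],[0,0,0],45],
    [[0,0,0],[0,0,0],40],
    [[0,0,0],[0,0,0],40],
    [[0,0,0],[0,0,0],40],
    [[0,0,0],[0,0,0],40],
  ],
)

```text
clock: 15.1
position: [547.3, -65.2, 61.2]
ee_rot: [-0.133, 0.991, -0.0, 0.002]
contact_force: [-0.1, 1.2, 6.7]
gripper_width: 47.7
grasp_force: 62.0
```

```bash
python3 go.py 546.4,-65.9,180 555,325,180 555,325,66
```

```text
t 15.1 pos [547.3 -65.2  61.2] w 47.7 F [-0.1  1.2  6.7] down [ 4.3e-03  2.0e-04 -1.0e+00]
546.4,-65.9,180 [   0.5   -0.6 -118.8] 119
555,325,180 [-1.117e+02  3.747e+02  1.000e-01] 391
555,325,66 [5.00e-01 1.00e-01 1.14e+02] 114
```

send_rows(
  series=[
    [[0,0,-15],[0,0,0],40],
    [[0,0,-35],[0,0,0],40],
    [[0,0,-40],[0,0,0],40],
    [[0,0,-35],[0,0,0],40],
    [[-6,20,0],[0,0,0],40],
    [[-10,35,0],[0,0,0],40],
    [[-11,36,0],[0,0,0],40],
    [[-11,36,0],[0,0,0],40],
  ],
)

```text
clock: 15.9
position: [547.9, 68.0, 184.1]
ee_rot: [-0.132, 0.991, 0.0, -0.001]
contact_force: [-0.2, -0.7, -1.1]
gripper_width: 47.7
grasp_force: 62.2
```

send_rows(
  series=[
    [[-11,36,0],[0,0,0],40],
    [[-11,36,0],[0,0,0],40],
    [[-11,36,0],[0,0,0],40],
    [[-11,36,0],[0,0,0],40],
    [[-11,36,0],[0,0,0],40],
    [[-11,36,0],[0,0,0],40],
    [[-7,22,0],[0,0,0],40],
    [[0,10,0],[0,0,0],40],
  ],
)

```text
clock: 16.7
position: [553.2, 327.5, 183.2]
ee_rot: [-0.134, 0.991, -0.0, -0.001]
contact_force: [0.1, -0.6, -1.9]
gripper_width: 47.4
grasp_force: 62.3
```

send_rows(
  series=[
    [[0,0,15],[0,0,0],40],
    [[0,0,25],[0,0,0],40],
    [[0,0,15],[0,0,0],40],
    [[0,0,0],[0,0,0],40],
    [[0,0,0],[0,0,0],40],
  ],
)

```text
clock: 17.2
position: [553.8, 324.9, 129.5]
ee_rot: [-0.133, 0.991, -0.0, -0.0]
contact_force: [0.4, -0.5, -1.6]
gripper_width: 47.2
grasp_force: 62.3
```

```bash
python3 go.py  555,325,66
```

```text
t 17.2 pos [553.8 324.9 129.5] w 47.2 F [ 0.4 -0.5 -1.6] down [-2.e-04 -7.e-04 -1.e+00]
555,325,66 [-1.2 -0.2 63.5] 64
```

send_rows(
  series=[
    [[0,0,25],[0,0,0],40],
    [[0,0,20],[0,0,0],40],
    [[0,0,9],[0,0,0],40],
    [[0,0,4],[0,0,0],40],
    [[0,0,2],[0,0,0],40],
    [[0,0,1],[0,0,0],40],
    [[0,0,1],[0,0,0],40],
    [[0,0,0],[0,0,0],40],
  ],
)

```text
clock: 18.0
position: [554.0, 325.7, 67.9]
ee_rot: [-0.133, 0.991, 0.0, 0.0]
contact_force: [-0.4, -0.7, -1.5]
gripper_width: 47.7
grasp_force: 62.3
```

send_rows(
  series=[
    [[0,0,1],[0,0,0],40],
    [[0,0,0],[0,0,0],40],
  ],
)

```text
clock: 18.2
position: [553.8, 325.6, 66.4]
ee_rot: [-0.133, 0.991, 0.0, 0.0]
contact_force: [0.0, 0.2, -1.6]
gripper_width: 47.7
grasp_force: 62.3
```

send_rows(
  series=[
    [[0,0,1],[0,0,0],40],
    [[0,0,0],[0,0,0],40],
  ],
)

```text
clock: 18.4
position: [554.0, 325.7, 66.3]
ee_rot: [-0.133, 0.991, 0.0, 0.0]
contact_force: [-2.2, -1.4, 4.8]
gripper_width: 47.7
grasp_force: 62.5
```

send_rows(
  series=[
    [[0,0,0],[0,0,0],54],
    [[0,0,0],[0,0,0],65],
    [[0,0,0],[0,0,0],80],
    [[0,0,-10],[0,0,0],80],
    [[0,0,-30],[0,0,0],85],
    [[0,0,-35],[0,0,0],85],
    [[0,0,-25],[0,0,0],85],
    [[0,0,0],[0,0,0],85],
  ],
)

```text
clock: 19.2
position: [556.1, 327.2, 171.2]
ee_rot: [-0.133, 0.991, 0.002, 0.005]
contact_force: [0.1, 0.2, 0.6]
gripper_width: 84.9
grasp_force: 0.0
```

send_rows(
  series=[
    [[24,-29,0],[0,0,0],85],
    [[24,-29,0],[0,0,0],85],
    [[24,-29,0],[0,0,0],85],
    [[24,-29,0],[0,0,0],85],
    [[24,-29,0],[0,0,0],85],
    [[27,-32,0],[0,0,0],85],
    [[0,0,30],[0,0,0],70],
    [[0,0,0],[0,0,0],70],
  ],
)

```text
clock: 20.0
position: [455.9, 113.9, 133.0]
ee_rot: [-0.132, 0.991, -0.001, -0.003]
contact_force: [-1.3, -0.3, 0.5]
gripper_width: 70.0
grasp_force: 0.0
```

send_rows(
  series=[
    [[0,0,20],[0,0,0],70],
    [[0,0,0],[0,0,0],70],
    [[0,0,0],[0,0,0],70],
  ],
)

```text
clock: 20.3
position: [459.2, 116.6, 115.8]
ee_rot: [-0.133, 0.991, -0.0, -0.0]
contact_force: [0.8, 0.2, -0.2]
gripper_width: 70.1
grasp_force: 0.0
```

```bash
python3 go.py 458.5,116.6,49
```

```text
t 20.3 pos [459.2 116.6 115.8] w 70.1 F [ 0.8  0.2 -0.2] down [-0.e+00 -5.e-04 -1.e+00]
458.5,116.6,49 [ 0.6  0.2 66.8] 67
```

send_rows(
  series=[
    [[0,0,27],[0,0,0],70],
    [[0,0,24],[0,0,0],70],
    [[0,0,14],[0,0,0],70],
    [[0,0,0],[0,0,0],70],
    [[0,0,0],[0,0,0],45],
    [[0,0,0],[0,0,0],25],
    [[0,0,0],[0,0,0],25],
    [[0,0,0],[0,0,0],25],
  ],
)

```text
clock: 21.1
position: [459.7, 116.7, 51.7]
ee_rot: [-0.133, 0.991, 0.001, 0.001]
contact_force: [-1.0, 1.3, 6.9]
gripper_width: 30.6
grasp_force: 59.0
```

send_rows(
  series=[
    [[0,0,0],[0,0,0],25],
    [[0,0,0],[0,0,0],25],
  ],
)

```text
clock: 21.3
position: [459.7, 116.7, 51.7]
ee_rot: [-0.133, 0.991, 0.001, 0.001]
contact_force: [-0.7, 0.3, 6.0]
gripper_width: 30.6
grasp_force: 59.0
```

```bash
python3 go.py 458.5,116.6,260 681.5,6,260 681.5,6,199
```

```text
t 21.3 pos [459.7 116.7  51.7] w 30.6 F [-0.7  0.3  6. ] down [ 0.0027  0.0014 -1.    ]
458.5,116.6,260 [   0.6    0.4 -208.3] 208
681.5,6,260 [-185.8 -165.6    0.5] 249
681.5,6,199 [ 0.2 -0.  61. ] 61
```

send_rows(
  series=[
    [[0,0,-15],[0,0,0],25],
    [[0,0,-35],[0,0,0],25],
    [[0,0,-40],[0,0,0],25],
    [[0,0,-40],[0,0,0],25],
    [[0,0,-40],[0,0,0],25],
    [[0,0,-30],[0,0,0],25],
    [[0,0,-10],[0,0,0],25],
    [[0,0,0],[0,0,0],25],
  ],
)

```text
clock: 22.1
position: [458.9, 116.3, 261.4]
ee_rot: [-0.133, 0.991, 0.001, 0.001]
contact_force: [-0.2, -0.2, -1.2]
gripper_width: 30.8
grasp_force: 59.4
```

send_rows(
  series=[
    [[-23,-21,0],[0,0,0],25],
    [[-28,-24,0],[0,0,0],25],
    [[-28,-24,0],[0,0,0],25],
    [[-28,-24,0],[0,0,0],25],
    [[-28,-24,0],[0,0,0],25],
    [[-26,-24,0],[0,0,0],25],
    [[-15,-15,0],[0,0,0],25],
    [[-10,-10,0],[0,0,0],25],
  ],
)

```text
clock: 22.9
position: [682.1, 3.8, 255.7]
ee_rot: [-0.132, 0.991, 0.0, -0.003]
contact_force: [0.4, 0.9, 0.2]
gripper_width: 30.6
grasp_force: 59.5
```

send_rows(
  series=[
    [[0,0,0],[0,0,0],25],
    [[0,0,0],[0,0,0],25],
    [[0,0,0],[0,0,0],25],
  ],
)

```text
clock: 23.2
position: [680.9, 5.4, 259.2]
ee_rot: [-0.133, 0.991, 0.0, -0.001]
contact_force: [0.4, 0.1, -0.6]
gripper_width: 30.4
grasp_force: 59.5
```

```bash
python3 go.py 681.5,6,200; python3 - <<'E'
from h import *
s=get_image("scene"); p=monitor.read_state()["position"]; z=p[2]-51.5
A=cv2.resize(s[160:330,180:340],None,fx=3.5,fy=3.5,interpolation=cv2.INTER_CUBIC)[:,:,::-1].copy()
for o in[(682,6,27,184,185),(p[0],p[1],14.5,z,z+1),(p[0],p[1],28,z+36,z+44),(682,6,56,20,100)]:
    hl=cv2.convexHull(proj("scene",cyl(*o)).astype(np.float32))[:,0]
    cv2.polylines(A,[np.int32((hl-[180,160]+.5)*3.5).reshape(-1,1,2)],True,(255,0,255),1)
cv2.imwrite("pics/hover.png",A)
E
```

```text
t 23.2 pos [680.9   5.4 259.2] w 30.4 F [ 0.4  0.1 -0.6] down [-2.3e-03 -1.0e-04 -1.0e+00]
681.5,6,200 [-0.9  0.4 59.2] 59
```

View pics/hover.png

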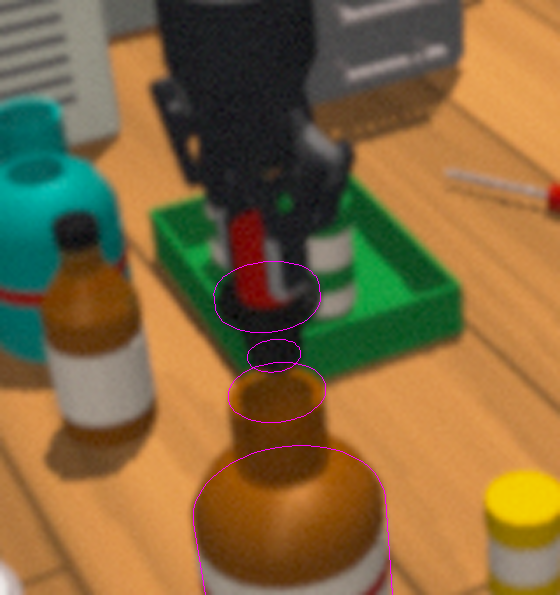

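The hover view shows the plug above the neck. The foot is at about (273,355) and the rim centre about (280,392), so I'll nudge about 1.5 mm and lower in small steps, watching the force.

send_rows(
  series=[
    [[0,2,10],[0,0,0],25],
    [[0,0,10],[0,0,0],25],
    [[0,0,6],[0,0,0],25],
    [[0,0,5],[0,0,0],25],
    [[0,0,4],[0,0,0],25],
    [[0,0,0],[0,0,0],25],
  ],
)

```text
clock: 23.85
position: [681.1, 6.9, 224.5]
ee_rot: [-0.133, 0.991, -0.0, -0.001]
contact_force: [-0.1, 0.7, -1.1]
gripper_width: 30.8
grasp_force: 59.5
```

send_rows(
  series=[
    [[0,0,4],[0,0,0],25],
    [[0,0,4],[0,0,0],25],
    [[0,0,3],[0,0,0],25],
    [[0,0,0],[0,0,0],25],
  ],
)

```text
clock: 24.25
position: [681.1, 6.9, 213.7]
ee_rot: [-0.133, 0.991, 0.0, -0.0]
contact_force: [0.2, -0.2, -0.4]
gripper_width: 30.8
grasp_force: 59.5
```

Inside the bore with no side force.

send_rows(
  series=[
    [[0,0,3],[0,0,0],25],
    [[0,0,3],[0,0,0],25],
    [[0,0,2],[0,0,0],25],
    [[0,0,0],[0,0,0],25],
  ],
)

```text
clock: 24.65
position: [681.7, 7.0, 206.2]
ee_rot: [-0.133, 0.991, 0.0, 0.001]
contact_force: [0.6, 0.9, -1.0]
gripper_width: 30.4
grasp_force: 59.5
```

send_rows(
  series=[
    [[0,0,2],[0,0,0],25],
    [[0,0,1],[0,0,0],25],
    [[0,0,0],[0,0,0],25],
  ],
)

```text
clock: 24.95
position: [682.0, 7.0, 203.7]
ee_rot: [-0.133, 0.991, -0.0, 0.001]
contact_force: [2.0, -0.4, 0.6]
gripper_width: 30.7
grasp_force: 59.5
```

send_rows(
  series=[
    [[0,0,2],[0,0,0],25],
    [[0,0,0],[0,0,0],25],
  ],
)

```text
clock: 25.15
position: [682.1, 7.1, 201.7]
ee_rot: [-0.133, 0.991, -0.0, 0.001]
contact_force: [3.1, 0.2, 0.8]
gripper_width: 30.8
grasp_force: 59.5
```

send_rows(
  series=[
    [[-1,0,1],[0,0,0],25],
    [[0,0,1],[0,0,0],25],
    [[0,0,0],[0,0,0],25],
  ],
)

```text
clock: 25.45
position: [682.4, 7.2, 200.8]
ee_rot: [-0.133, 0.991, -0.0, 0.001]
contact_force: [0.1, 0.9, 5.8]
gripper_width: 30.9
grasp_force: 60.3
```

send_rows(
  series=[
    [[0,0,1],[0,0,0],25],
    [[0,0,0],[0,0,0],25],
  ],
)

```text
clock: 25.65
position: [682.4, 7.2, 200.8]
ee_rot: [-0.133, 0.991, -0.0, 0.001]
contact_force: [-0.7, 2.5, 8.2]
gripper_width: 30.6
grasp_force: 60.3
```

Seated: z stopped at about 200.8, the height worked out for fully home, and force is rising. I'll release and back off.

send_rows(
  series=[
    [[0,0,-1],[0,0,0],25],
    [[0,0,0],[0,0,0],36],
    [[0,0,0],[0,0,0],50],
    [[0,0,0],[0,0,0],70],
    [[0,0,0],[0,0,0],70],
    [[0,0,-10],[0,0,0],70],
    [[0,0,-30],[0,0,0],70],
    [[0,0,-35],[0,0,0],70],
  ],
)

```text
clock: 26.45
position: [681.6, 7.0, 274.3]
ee_rot: [-0.133, 0.991, -0.0, -0.002]
contact_force: [0.4, -0.8, 0.6]
gripper_width: 70.0
grasp_force: 0.0
```

send_rows(
  series=[
    [[0,0,-25],[0,0,0],70],
    [[35,0,0],[0,0,0],70],
    [[40,0,0],[0,0,0],70],
    [[40,0,0],[0,0,0],70],
    [[40,0,0],[0,0,0],70],
    [[40,0,0],[0,0,0],70],
    [[30,0,0],[0,0,0],70],
    [[0,0,0],[0,0,0],70],
  ],
)

```text
clock: 27.25
position: [462.2, -53.1, 301.2]
ee_rot: [-0.133, 0.991, 0.0, 0.001]
contact_force: [0.2, 0.0, 1.1]
gripper_width: 70.3
grasp_force: 0.0
```

```bash
python3 go.py; python3 - <<'E'
from h import *
t=get_image("top");s=get_image("scene")
cv2.imwrite("pics/top_end.png",t[:,:,::-1])
A=cv2.resize(s[190:430,180:500],None,fx=2.5,fy=2.5,interpolation=cv2.INTER_CUBIC)[:,:,::-1].copy()
for o in[(682,7,28,185,193),(682,7,16,193,235)]:
    hl=cv2.convexHull(proj("scene",cyl(*o)).astype(np.float32))[:,0]
    cv2.polylines(A,[np.int32((hl-[180,190]+.5)*2.5).reshape(-1,1,2)],True,(255,0,255),1)
cv2.imwrite("pics/scene_end.png",A)
E
```

```text
t 27.25 pos [462.2 -53.1 301.2] w 70.3 F [0.2 0.  1.1] down [ 2.1e-03  7.0e-04 -1.0e+00]
```

View pics/scene_end.png

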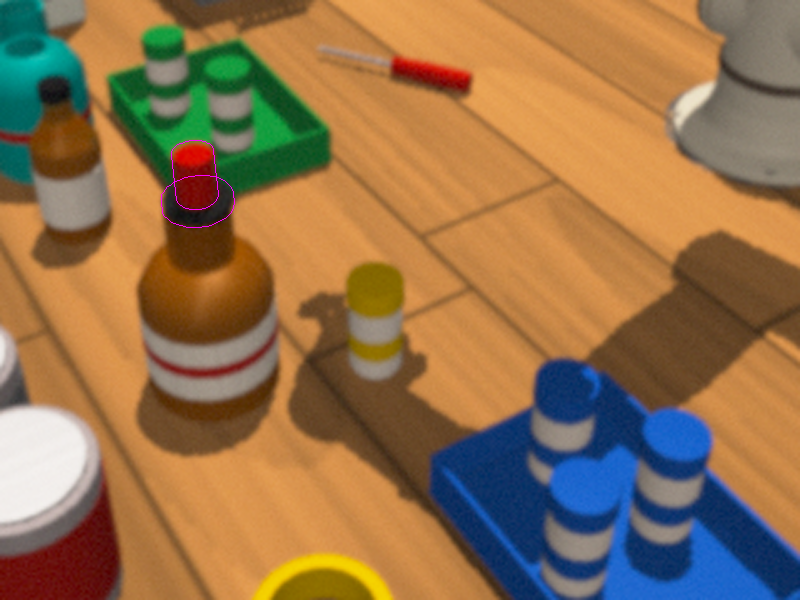

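View pics/top_end.png

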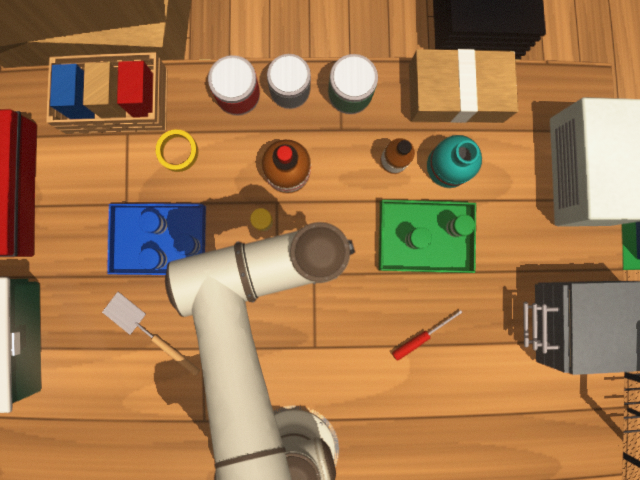

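The stopper (top view 285,155) sits with its flange on the rim, at the height predicted for fully home. Both blue pots (152,220) and (150,258) and the green pot (418,237) stand upright in their trays. The jug and the yellow pot (260,218) haven't moved.

```bash
python3 -c "from bench import job_done; print(job_done())"
```

```text
the job is handed in; nothing more can be done
None
```

I handed the job in at about 27 s: both blue pots and the green pot stand upright in their trays, the stopper is fully home in the amber jug, and the final pictures show nothing knocked over or out of place.

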